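# Put the spice jars and tins back in two neat rows on the step shelf

## Task

Tidy the step shelf: all four glass jars belong on the upper back step and all four metal tins on the lower front step, each kind standing upright side by side in one straight row along the middle of its step, the tins square to the shelf with a label to the front. One jar and one tin are on the wrong step and another of each is still on the counter. Set each one down on its step without letting it drop, knock nothing over and leave the mug, the pepper mill and the plant where they are.

Things in the scene. Friction and masses are not known exactly. Their poses are not given: they have to be found in the camera images.
- rack: two-step wooden shelf, fixed, 215 mm deep (x), 274 mm wide (y); origin on the counter under it; -x is its front, facing the robot; rows run along y. Side cheeks stand 25 mm above each step, 250 mm apart inside, so four jars or tins fit per step: places at y = -91.5, -30.5, 30.5, 91.5 mm. At the start each step holds three things near such places, one the wrong kind, and one place is free
- back_row (a point): middle of the upper back step, on its surface: rack x = +60 mm, y = 0, 80 mm above the counter; same axes as the rack. The step is free from rack x = 21 to 99 mm, between a front lip 10 mm high and a back rail 20 mm high (above the step)
- front_row (a point): middle of the lower front step, on its surface: rack x = -44.5 mm, y = 0, 20 mm above the counter; same axes as the rack. The step is free from rack x = -104 mm, behind a lip 12 mm high, to x = 15 mm, where the upper step's front rises to 90 mm above the counter
- jar_1: round glass spice jar with a paper label and black screw lid, 46 mm diameter all the way up, 100 mm tall (lid: top 22 mm), about 0.16 kg, loose; origin at the centre of its underside, z up; all four jars are alike
- jar_2: round glass spice jar with a paper label and black screw lid, 46 mm diameter all the way up, 100 mm tall (lid: top 22 mm), about 0.16 kg, loose; origin at the centre of its underside, z up; all four jars are alike
- jar_3: round glass spice jar with a paper label and black screw lid, 46 mm diameter all the way up, 100 mm tall (lid: top 22 mm), about 0.16 kg, loose; origin at the centre of its underside, z up; all four jars are alike
- jar_4: round glass spice jar with a paper label and black screw lid, 46 mm diameter all the way up, 100 mm tall (lid: top 22 mm), about 0.16 kg, loose; origin at the centre of its underside, z up; all four jars are alike
- tin_1: plain rectangular metal spice tin with a press-in lid, 36 mm (its x) by 50 mm (its y) by 80 mm tall, the lid standing 4 mm higher; about 0.12 kg, loose; origin at the centre of its underside, z up; the 50 mm wide faces carry the labels and are both alike; all four tins are alike
- tin_2: plain rectangular metal spice tin with a press-in lid, 36 mm (its x) by 50 mm (its y) by 80 mm tall, the lid standing 4 mm higher; about 0.12 kg, loose; origin at the centre of its underside, z up; the 50 mm wide faces carry the labels and are both alike; all four tins are alike
- tin_3: plain rectangular metal spice tin with a press-in lid, 36 mm (its x) by 50 mm (its y) by 80 mm tall, the lid standing 4 mm higher; about 0.12 kg, loose; origin at the centre of its underside, z up; the 50 mm wide faces carry the labels and are both alike; all four tins are alike
- tin_4: plain rectangular metal spice tin with a press-in lid, 36 mm (its x) by 50 mm (its y) by 80 mm tall, the lid standing 4 mm higher; about 0.12 kg, loose; origin at the centre of its underside, z up; the 50 mm wide faces carry the labels and are both alike; all four tins are alike
- mug: white mug, 76 mm diameter, 92 mm tall, handle at its +y side; bystander; origin at the centre of its underside
- mill: dark wooden pepper mill, 54 mm diameter, 157 mm tall; bystander; origin at the centre of its underside
- plant: small plant in a terracotta pot, 116 mm across the saucer, about 140 mm tall; bystander; origin at the centre of its underside

How it is judged (in metres and radians):
At the end, for the whole second after the job is handed in: All four jars stand upright on the upper step and all four tins on the lower, within 12 mm of the step's middle line (front to back), underside within 4 mm of the step, tilt under 0.06 rad, tins square to the shelf within 0.17 rad (either face front), at rest (x of jar_1 in the frame of back_row between -0.012 and 0.012 m and y of jar_1 in the frame of back_row between -0.105 and 0.105 m and z of jar_1 in the frame of back_row between -0.004 and 0.004 m and angle between each of jar_1, jar_2, jar_3, jar_4, tin_1, tin_2, tin_3, tin_4's own z axis and vertical below 0.06 rad and linear speed of each of jar_1, jar_2, jar_3, jar_4, tin_1, tin_2, tin_3, tin_4 below 0.01 m/s and angular speed of each of jar_1, jar_2, jar_3, jar_4, tin_1, tin_2, tin_3, tin_4 below 0.1 rad/s and x of jar_2 in the frame of back_row between -0.012 and 0.012 m and y of jar_2 in the frame of back_row between -0.105 and 0.105 m and z of jar_2 in the frame of back_row between -0.004 and 0.004 m and x of jar_3 in the frame of back_row between -0.012 and 0.012 m and y of jar_3 in the frame of back_row between -0.105 and 0.105 m and z of jar_3 in the frame of back_row between -0.004 and 0.004 m and x of jar_4 in the frame of back_row between -0.012 and 0.012 m and y of jar_4 in the frame of back_row between -0.105 and 0.105 m and z of jar_4 in the frame of back_row between -0.004 and 0.004 m and x of tin_1 in the frame of front_row between -0.012 and 0.012 m and y of tin_1 in the frame of front_row between -0.105 and 0.105 m and z of tin_1 in the frame of front_row between -0.004 and 0.004 m and angle between the x axis of each of tin_1, tin_2, tin_3, tin_4 and the x axis of rack, either way round below 0.17 rad and x of tin_2 in the frame of front_row between -0.012 and 0.012 m and y of tin_2 in the frame of front_row between -0.105 and 0.105 m and z of tin_2 in the frame of front_row between -0.004 and 0.004 m and x of tin_3 in the frame of front_row between -0.012 and 0.012 m and y of tin_3 in the frame of front_row between -0.105 and 0.105 m and z of tin_3 in the frame of front_row between -0.004 and 0.004 m and x of tin_4 in the frame of front_row between -0.012 and 0.012 m and y of tin_4 in the frame of front_row between -0.105 and 0.105 m and z of tin_4 in the frame of front_row between -0.004 and 0.004 m); the robot touches nothing.
It fails at once if a jar or tin is knocked over (tilted more than 0.6 rad) (angle between any of jar_1, jar_2, jar_3, jar_4, tin_1, tin_2, tin_3, tin_4's own z axis and vertical above 0.6 rad).
It fails at once if a jar or tin is let fall (faster than 0.5 m/s while not held, a drop of about 13 mm) ((linear speed of jar_1 above 0.5 m/s and contact force between the fingers and jar_1 below 0.2 N) or (linear speed of jar_2 above 0.5 m/s and contact force between the fingers and jar_2 below 0.2 N) or (linear speed of jar_3 above 0.5 m/s and contact force between the fingers and jar_3 below 0.2 N) or (linear speed of jar_4 above 0.5 m/s and contact force between the fingers and jar_4 below 0.2 N) or (linear speed of tin_1 above 0.5 m/s and contact force between the fingers and tin_1 below 0.2 N) or (linear speed of tin_2 above 0.5 m/s and contact force between the fingers and tin_2 below 0.2 N) or (linear speed of tin_3 above 0.5 m/s and contact force between the fingers and tin_3 below 0.2 N) or (linear speed of tin_4 above 0.5 m/s and contact force between the fingers and tin_4 below 0.2 N)).
It fails at once if the mug, mill or plant is moved more than 30 mm or tipped (distance of any of mug, mill, plant from where it was at the start of the episode above 0.03 m or angle between any of mug, mill, plant's own z axis and vertical above 0.3 rad).
It also fails if it takes over 72 s, if anything falls off the work surface, if the arm or the gripper's body presses on something with over 40 N, if the wrist force passes 120 N, or if a joint passes its speed limit or range.

## Robot

A 6-joint arm with a two-finger parallel gripper is mounted at the origin on the work surface. World frame = base frame: x ahead of the robot, y to its left, z up, the work surface at z = 0. Lengths are in mm, angles in degrees, forces in N, time in s.
With the tool pointing down it reaches from about 350 to 850 mm from the base axis. Payload 8.1 kg.
Tool frame: the origin (TCP) lies midway between the tips of the shut fingers; the grasp point (between the pads) lies 19 mm behind it; z points along the fingers, y is the line along which they close (so a half turn about z gives the same grasp; the last joint's range is limited). The gripper opens to 85 mm and grips with 20 to 120 N. Pads are 22 mm wide; open, the fingers measure 114 mm over their backs; the gripper's body (76 mm by 85 mm) begins 54 mm behind the grasp point. The pads swing forward as they close: fully open they stand 13 mm farther back than shut.
Start: joints at [58.361, 7.471, 85.268, -0, 87.261, -4.893], TCP at [269.999, 535.823, 231.292] pointing down, gripper open.
Joint ranges: [-169.43, 169.43], [-51.17, 129.36], [1.28, 143.12], [-76.62, 256.62], [0, 156.53], [-152.29, 152.29]. Speed limits (degrees/s): [136.94, 136.94, 159.86, 180, 180, 180].

## Interface

Orientations are given as [roll, pitch, yaw] about the fixed x, y, z axes, in that order (R = Rz(yaw) Ry(pitch) Rx(roll)).
In Python, from bench import r gives the robot as it stands. The module is installed in compiled form; this text tells all that it offers.
- The arm moves only by the tool jog_arm, never from a script. Its argument "rows" is a list of rows, each a list of 2 entries, a list of its own where there are three numbers: the shift along the tool's x, y, z in mm, then the turn, a rotation vector about the tool's x, y, z in rad. A call has 1 to 10 rows; each row is the pose to reach, as a shift and turn from the pose commanded when the call began, along the tool's axes at that moment; what a row does not reach only later rows make up. A row lasts 1/10 s, in which the tool goes at most 50 mm and 8.59 degrees, less where a joint would pass 70% of its speed; a pose out of reach is approached as far as the arm can. A call with a gripper value outside its range is refused whole. "grip" is the finger opening in mm, from 0 to 85.4, set as the call begins (left out, the last holds). The fingers move at their own pace and stop on an object; "force" is the grip in N (left out, the last holds). Time passes only in rows, so rows that repeat a pose let the fingers close. It gives the time, the measured TCP pose, the force, the opening and the grip force at its end, in the units of the state.
- r.sense(): the state, without advancing time (a new reading comes with each control period).
- r.snapshot(name): name is "side" or "top" or "wrist"; returns (picture, depth): 384x512x3 uint8, blue, green, red; 384x512 float32, mm along the optical axis (not along the pixel's ray), 0 where there is no reading.
- r.camera_params(name): a dict with "fx", "fy", "cx", "cy" (pixels), "pose" (4x4, takes a point from camera to world coordinates); the wrist camera has in their place "tool_from_camera" (4x4, takes a point from camera to tool coordinates, whose origin is the TCP and whose axes are the flange's). Camera axes: x right, y down, z forward; pixel columns grow to the right and rows downward; lengths in mm; the calibration is good to about 2 mm. A picture is of the moment at which its call begins: read the wrist's pose just before it. camera_params takes no time and is no camera call.
- r.hand_in(): hands the job in; it is judged then, once.
The state is a dict: "time": time; "joint_pos": joint angles; "qd": joint speeds; "joint_efforts": joint torques, N m; "tool_pos": TCP position; "tcp_rot": TCP orientation; "ft_force": force on the tool from outside, world axes, zero at the start; "wrist_torque": the same for the moment, N m; "finger_gap": finger opening in mm; "grip_force": force on a finger pad.
Only numpy, scipy, OpenCV 4.12 (cv2) and the standard library are available. Lean on these libraries where they do the work, as an engineer would, in place of code of your own. Each camera call takes 0.05 s, during which the arm holds its last target. There are 200 camera calls.

## Working session

There is one attempt and no reset: what is moved stays moved. The work goes in short steps, Python scripts to look and compute and a tool call to move; the robot and the scene stay as the last step left them, time stands still between calls to the robot, and variables do not carry over. Pictures are saved under pics/ and viewed, at most 10 in all, crops included, and the job is handed in when it is done.

Besides the shell and the picture viewer there is one more tool, called after "Request:" as a command line: name --argument value ..., lists and objects as JSON in quotes. jog_arm: Moves the arm, as the interface text tells. Its arguments: {"type":"object","properties":{"rows":{"type":"array"},"grip":{"type":"number"},"force":{"type":"number"}},"required":["rows"]}

```bash
mkdir -p pics; cat > h.py <<'E'
import numpy as np,cv2
from bench import r
def cloud(name):
    s=r.sense(); im,d=r.snapshot(name); c=r.camera_params(name)
    if 'pose' in c: P=np.array(c['pose'])
    else:
        from scipy.spatial.transform import Rotation as R
        T=np.eye(4); T[:3,:3]=R.from_euler('xyz',s['tcp_rot'],degrees=True).as_matrix(); T[:3,3]=s['tool_pos']; P=T@np.array(c['tool_from_camera'])
    v,u=np.mgrid[:384,:512]
    p=np.stack([(u-c['cx'])/c['fx']*d,(v-c['cy'])/c['fy']*d,d],-1)
    W=p@P[:3,:3].T+P[:3,3]; W[d==0]=np.nan
    return im,W
E
python3 - <<'E'
from h import *
s=r.sense(); print(s)
for n in('top','side'):
    im,W=cloud(n); np.savez('c_'+n,im=im,W=W)
    c=r.camera_params(n); print(n,np.round(c['pose'],2).tolist())
    cv2.imwrite(f'pics/{n}0.png',im)
E
```

```text
{'time': 0.0, 'joint_pos': array([ 5.83622355e+01,  7.51573552e+00,  8.53281443e+01,  5.99699623e-04,
        8.72596798e+01, -4.89329813e+00]), 'qd': array([-0.07543329,  0.11940167, -0.13414303, -0.04871624,  0.02628168,
       -0.07359408]), 'joint_efforts': array([-1.02144448e-03, -5.69384766e+01, -5.00562501e+01, -2.77599793e-04,
        1.48382667e-02,  7.15802662e-05]), 'tool_pos': array([269.70784904, 535.37235069, 230.24874504]), 'tcp_rot': array([-1.79896869e+02, -9.43044932e-03,  1.53255496e+02]), 'ft_force': array([-0.61738173,  0.03429387,  0.32322565]), 'wrist_torque': array([ 0.02216914, -0.00639647, -0.04758764]), 'grip_force': 0.0, 'finger_gap': 85.37677708506509}
top [[-0.03, -1.0, 0.08, 519.38], [-1.0, 0.03, 0.02, -21.29], [-0.02, -0.08, -1.0, 1159.81], [0.0, 0.0, 0.0, 1.0]]
side [[0.67, -0.47, 0.57, -35.61], [-0.74, -0.43, 0.52, -617.64], [0.0, -0.77, -0.63, 782.75], [0.0, 0.0, 0.0, 1.0]]
```

View pics/top0.png

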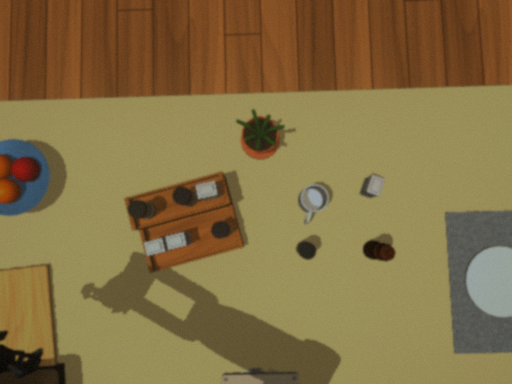

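View pics/side0.png

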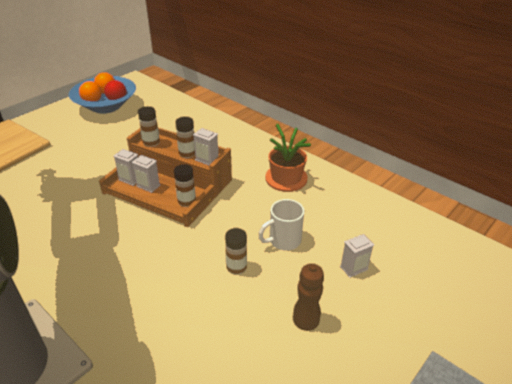

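Top view: the rack is at (185,220), turned about 13°. Its upper step has jars at (140,209) and (183,195) and a tin at (206,189). Its lower step has tins at (155,247) and (176,241) and a jar at (220,229). The counter jar is at (306,250), the counter tin at (374,186), the mug at (313,198) and the mill at (378,250). The side view agrees.

```bash
python3 - <<'E'
from h import *
z=np.load('c_top.npz'); W=z['W']; im=z['im']
print(r.camera_params('top')['fx'], r.camera_params('wrist'))
def top(u,v,h,tol=12,R=16):
    w=W[v-R:v+R,u-R:u+R]; m=(abs(w[...,2]-h)<tol).astype(np.uint8)
    n,l=cv2.connectedComponents(m); 
    ids=[l[R+a,R+b] for a in(-2,0,2) for b in(-2,0,2)]; ids=[i for i in ids if i]
    if not ids: print('none',w[R,R]);return
    q=w[l==max(set(ids),key=ids.count)]; rc=cv2.minAreaRect(q[:,:2].astype(np.float32))
    print((u,v),'n',len(q),'c',np.round(rc[0],1),np.round(rc[1],1),round(rc[2],1),'z',round(float(np.median(q[:,2])),1))
for u,v,h in [(140,209,180),(183,195,180),(206,189,164),(155,247,104),(176,241,104),(220,229,120),(306,250,100),(374,186,84),(313,198,92),(384,252,157)]: top(u,v,h)
# rack footprint : brown pixels
m=(W[...,2]>8)&(W[...,2]<200); m[:, :110]=0; m[:,250:]=0; m[:165]=0; m[280:]=0
n,l,st,_=cv2.connectedComponentsWithStats(m.astype(np.uint8)); k=1+np.argmax(st[1:,4])
q=W[l==k]; q0=q
rc=cv2.minAreaRect(q[:,:2].astype(np.float32)); print('rack',rc)
print(np.round(cv2.boxPoints(rc)))
E
```

```text
394.6838392914996 {'fx': 345.37466354339983, 'fy': 345.37466354339983, 'cx': 260.8067102517623, 'cy': 191.9227284228623, 'tool_from_camera': array([[-1.42065209e-04, -9.48249484e-01, -3.17526212e-01,
         8.21838358e+01],
       [ 9.99999690e-01,  1.11145670e-04, -7.79334049e-04,
        -7.14293832e-01],
       [ 7.74294774e-04, -3.17526225e-01,  9.48249175e-01,
        -1.42887168e+02],
       [ 0.00000000e+00,  0.00000000e+00,  0.00000000e+00,
         1.00000000e+00]])}
(140, 209) n 281 c [572.4 292.8] [42.8 44.7] 0.8 z 180.8
(183, 195) n 274 c [602.4 181.1] [44.5 43.5] 62.3 z 180.7
(206, 189) n 292 c [617.3 121.7] [37.  51.5] 10.9 z 162.6
(155, 247) n 271 c [473.3 271.7] [37.1 51.3] 13.3 z 102.4
(176, 241) n 268 c [487.9 214.3] [36.4 51.4] 12.5 z 102.5
(220, 229) n 245 c [514.3  93.1] [44.1 44.9] 16.9 z 120.9
(306, 250) n 238 c [ 452.9 -136.4] [43. 45.] 89.9 z 100.8
(374, 186) n 262 c [ 624.6 -331.1] [37.8 51.7] 70.2 z 81.8
none [ 598.47017548 -168.88666578   10.69460337]
(384, 252) n 168 c [ 446.2 -332.9] [37.7 36.7] 35.4 z 148.0
rack ((535.08203125, 193.89883422851562), (215.21322631835938, 274.871337890625), 13.893536567687988)
[[398. 301.]
 [464.  35.]
 [673.  86.]
 [607. 353.]]
```

```bash
cat > go.py <<'E'
import sys,numpy as np
from bench import r
from scipy.spatial.transform import Rotation as R
# args: x,y,z,psi groups
s=r.sense(); T=R.from_euler('xyz',s['tcp_rot'],degrees=True)
for a in sys.argv[1:]:
    x,y,z,p=map(float,a.split(','))
    d=T.inv().apply(np.array([x,y,z])-s['tool_pos']); w=(T.inv()*R.from_euler('xyz',[180,0,p],degrees=True)).as_rotvec()
    print(a,'->',np.round(d,1).tolist(),np.round(w,3).tolist(),'rows',round(max(np.linalg.norm(d)/50,np.degrees(np.linalg.norm(w))/8.59),1))
E
python3 go.py 514.3,93.1,260,103.9
```

```text
514.3,93.1,260,103.9 -> [-417.4, -285.0, -29.2] [-0.002, 0.001, 0.861] rows 10.1
```

Request:
jog_arm --rows '[[[-40,-27,-29],[0,0,0.1]],[[-417.4,-285,-29.2],[0,0,0.861]],[[-417.4,-285,-29.2],[0,0,0.861]],[[-417.4,-285,-29.2],[0,0,0.861]],[[-417.4,-285,-29.2],[0,0,0.861]],[[-417.4,-285,-29.2],[0,0,0.861]],[[-417.4,-285,-29.2],[0,0,0.861]],[[-417.4,-285,-29.2],[0,0,0.861]],[[-417.4,-285,-29.2],[0,0,0.861]],[[-417.4,-285,-29.2],[0,0,0.861]]]' --grip 66 --force 40

```text
time: 1.1
tool_pos: [508.8, 102.5, 260.2]
tcp_rot: [-180.0, -0.0, 103.9]
ft_force: [1.6, 0.6, -0.7]
finger_gap: 65.6
grip_force: 0.0
```

```bash
python3 go.py 514.3,93.1,260,103.9 514.3,93.1,71,103.9
```

```text
514.3,93.1,260,103.9 -> [-10.4, 3.1, 0.2] [-0.0, -0.0, 0.0] rows 0.2
514.3,93.1,71,103.9 -> [-10.5, 3.1, 189.2] [-0.0, -0.0, 0.0] rows 3.8
```

Request:
jog_arm --rows '[[[-7,1,20],[0,0,0]],[[-7,1,20],[0,0,0]],[[-7,1,20],[0,0,0]]]'

```text
time: 1.4
tool_pos: [510.2, 98.2, 239.7]
tcp_rot: [-179.9, -0.0, 103.9]
ft_force: [-0.7, -1.4, 0.1]
finger_gap: 66.1
grip_force: 0.0
```

```bash
cat > ht.py <<'E'
from h import *
def tops(h,lo=10,hi=8,save=None,mind=100):
    im,W=cloud('wrist')
    if save: cv2.imwrite('pics/'+save,im)
    m=((W[...,2]>h-lo)&(W[...,2]<h+hi)).astype(np.uint8)
    m=cv2.morphologyEx(m,cv2.MORPH_OPEN,np.ones((3,3),np.uint8))
    n,l,st,_=cv2.connectedComponentsWithStats(m)
    for i in range(1,n):
        if st[i,4]>200:
            q=W[l==i]; rc=cv2.minAreaRect(q[:,:2].astype(np.float32)); print(h,'px',st[i,:4].tolist(),'c',np.round(rc[0],1),np.round(rc[1],1),round(rc[2],1),'z',round(float(np.median(q[:,2])),1))
    return im,W
E
python3 -c "
from ht import *
tops(120,save='w1.png')"; python3 go.py 514.3,93.1,240,103.9 514.3,93.1,71,103.9
```

```text
120 px [376, 76, 33, 58] c [587.  180.7] [15.1 43.2] 3.6 z 119.5
120 px [371, 154, 30, 62] c [601.2 121.1] [51.3 14.8] 84.0 z 119.3
120 px [239, 160, 56, 57] c [514.5  94. ] [44.4 45.4] 15.1 z 120.2
120 px [490, 319, 18, 19] c [757.2  12.1] [ 9.7 29.4] 19.1 z 120.2
514.3,93.1,240,103.9 -> [-6.4, 2.3, 0.5] [-0.001, -0.001, 0.001] rows 0.1
514.3,93.1,71,103.9 -> [-6.5, 2.4, 169.5] [-0.001, -0.001, 0.001] rows 3.4
```

View pics/w1.png

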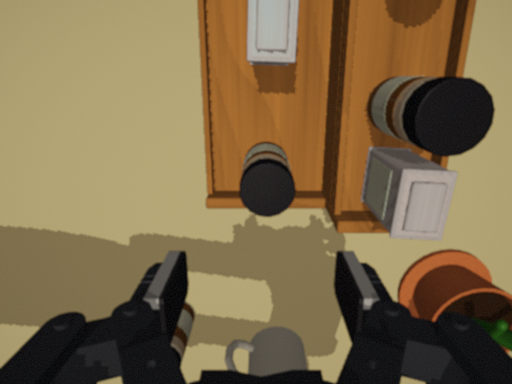

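The wrist view shows the lower jar at (267,185) on its step with room for the fingers. Its measured position agrees with the top camera to within 1 mm.

Request:
jog_arm --rows '[[[-5.5,2.2,40],[0,0,0]],[[-5.5,2.2,80],[0,0,0]],[[-5.5,2.2,115],[0,0,0]],[[-5.5,2.2,150],[0,0,0]],[[-5.5,2.2,168],[0,0,0]],[[-5.5,2.2,169],[0,0,0]],[[-5.5,2.2,169],[0,0,0]]]'

```text
time: 2.15
tool_pos: [514.8, 94.3, 72.4]
tcp_rot: [180.0, -0.0, 104.0]
ft_force: [0.5, -0.0, 0.3]
finger_gap: 65.9
grip_force: 0.0
```

Request:
jog_arm --rows '[[[0,0,0],[0,0,0]],[[0,0,0],[0,0,0]],[[0,0,0],[0,0,0]],[[0,0,0],[0,0,0]],[[0,0,0],[0,0,0]],[[0,0,0],[0,0,0]],[[0,0,0],[0,0,0]]]' --grip 35 --force 40

```text
time: 2.85
tool_pos: [516.3, 93.6, 73.9]
tcp_rot: [179.8, 0.0, 103.9]
ft_force: [-1.1, 1.6, 6.3]
finger_gap: 45.4
grip_force: 41.3
```

```bash
python3 go.py 514.3,93.1,255,103.9 587.4,237,255,103.9 587.4,237,133,103.9
```

```text
514.3,93.1,255,103.9 -> [0.0, -1.3, -181.1] [0.004, 0.0, 0.0] rows 3.6
587.4,237,255,103.9 -> [122.1, 104.2, -180.7] [0.004, 0.0, 0.0] rows 4.8
587.4,237,133,103.9 -> [122.1, 103.7, -58.7] [0.004, 0.0, 0.0] rows 3.4
```

Request:
jog_arm --rows '[[[0,0,-15],[0,0,0]],[[0,0,-50],[0,0,0]],[[0,0,-95],[0,0,0]],[[0,0,-140],[0,0,0]],[[0,0,-181],[0,0,0]],[[40,34,-181],[0,0,0]],[[75,64,-181],[0,0,0]],[[105,90,-181],[0,0,0]],[[122,103.7,-181],[0,0,0]],[[122,103.7,-181],[0,0,0]]]'

```text
time: 3.85
tool_pos: [586.0, 239.1, 253.0]
tcp_rot: [180.0, -0.0, 104.1]
ft_force: [-0.5, 0.0, -1.7]
finger_gap: 45.0
grip_force: 41.7
```

```bash
python3 go.py 587.4,237,134,103.9; python3 -c "
from ht import *
tops(180,save='w2.png')"
```

```text
587.4,237,134,103.9 -> [-2.4, 0.8, 119.0] [0.0, -0.001, 0.003] rows 2.4
180 px [226, 79, 74, 76] c [572.5 294.5] [45.2 45.2] 45.1 z 180.2
```

View pics/w2.png

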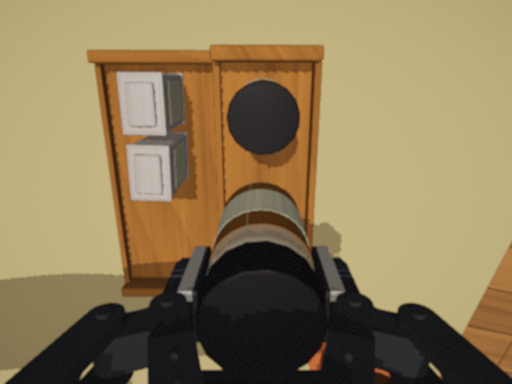

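The wrist view shows the jar held upright at (263,310), the last upper jar at (263,117) and the free place in between.

Request:
jog_arm --rows '[[[-2,0.8,0],[0,0,0]],[[-2,0.8,40],[0,0,0]],[[-2,0.8,75],[0,0,0]],[[-2,0.8,100],[0,0,0]],[[-2,0.8,110],[0,0,0]],[[-2,0.8,114],[0,0,0]],[[-2,0.8,116],[0,0,0]],[[-2,0.8,118],[0,0,0]],[[-2,0.8,118],[0,0,0]]]'

```text
time: 4.8
tool_pos: [587.9, 234.9, 135.8]
tcp_rot: [179.9, -0.0, 103.9]
ft_force: [0.2, 0.2, -0.7]
finger_gap: 45.4
grip_force: 41.8
```

Request:
jog_arm --rows '[[[1.5,0,1],[0,0,0]],[[1.5,0,2],[0,0,0]],[[1.5,0,3],[0,0,0]],[[1.5,0,3],[0,0,0]]]'

```text
time: 5.2
tool_pos: [587.3, 236.7, 134.0]
tcp_rot: [179.9, -0.0, 103.9]
ft_force: [-5.4, -0.3, 10.6]
finger_gap: 45.2
grip_force: 42.8
```

Request:
jog_arm --rows '[[[0,0,0],[0,0,0]],[[0,0,0],[0,0,0]],[[0,0,0],[0,0,0]],[[0,0,0],[0,0,0]],[[0,0,-20],[0,0,0]],[[0,0,-60],[0,0,0]],[[0,0,-110],[0,0,0]],[[0,0,-130],[0,0,0]]]' --grip 66

```text
time: 6.0
tool_pos: [588.5, 236.7, 267.4]
tcp_rot: [179.6, -0.0, 103.9]
ft_force: [0.7, -0.5, 0.1]
finger_gap: 66.1
grip_force: 0.0
```

```bash
python3 -c "
from ht import *
tops(180);tops(164)"; python3 go.py 617.3,122,260,103.9  617.3,122,118,103.9
```

```text
180 px [224, 75, 70, 71] c [572.3 294.5] [45.2 44.9] 23.4 z 180.2
180 px [227, 162, 64, 64] c [586.2 237.2] [45.  45.3] 15.9 z 180.2
180 px [233, 236, 60, 58] c [603.  182.5] [45.3 45.1] 45.6 z 180.1
164 px [231, 157, 49, 16] c [580.3 254. ] [37.1  9.8] 18.2 z 163.5
164 px [235, 226, 52, 21] c [598.9 196.7] [42.3 15.5] 16.5 z 163.5
164 px [239, 288, 45, 53] c [617.8 122.2] [37.2 52.3] 10.6 z 161.0
617.3,122,260,103.9 -> [-118.3, -0.2, 7.0] [0.009, -0.0, 0.0] rows 2.4
617.3,122,118,103.9 -> [-118.4, -1.4, 148.9] [0.009, -0.0, 0.0] rows 3.8
```

Request:
jog_arm --rows '[[[-45,-1,5],[0.003,0,0.02]],[[-90,-1,7],[0.003,0,0.04]],[[-118.5,-0.8,20],[0.003,0,0.058]],[[-118.5,-0.8,60],[0.003,0,0.058]],[[-118.5,-0.8,100],[0.003,0,0.058]],[[-118.5,-0.8,130],[0.003,0,0.058]],[[-118.5,-0.8,145],[0.003,0,0.058]],[[-118.5,-0.8,147],[0.003,0,0.058]],[[-118.5,-0.8,147],[0.003,0,0.058]]]' --grip 58

```text
time: 7.0
tool_pos: [614.7, 121.1, 114.8]
tcp_rot: [-179.8, 0.0, 100.6]
ft_force: [0.2, -0.4, -0.1]
finger_gap: 58.2
grip_force: 0.0
```

Request:
jog_arm --rows '[[[0,0,0],[0,0,0]],[[0,0,0],[0,0,0]],[[0,0,0],[0,0,0]],[[0,0,0],[0,0,0]],[[0,0,0],[0,0,0]],[[0,0,0],[0,0,0]],[[0,0,0],[0,0,0]]]' --grip 25

```text
time: 7.7
tool_pos: [616.2, 121.3, 117.0]
tcp_rot: [179.9, 0.0, 100.6]
ft_force: [0.8, 1.1, 5.8]
finger_gap: 35.1
grip_force: 40.9
```

```bash
python3 go.py 617.3,122,240,103.9 500.7,154,240,103.9
```

```text
617.3,122,240,103.9 -> [0.5, 1.4, -123.0] [0.001, 0.0, -0.058] rows 2.5
500.7,154,240,103.9 -> [53.4, -107.3, -123.1] [0.001, 0.0, -0.058] rows 3.4
```

Request:
jog_arm --rows '[[[0,0,-15],[0,0,0]],[[0,0,-55],[0,0,0]],[[0,0,-100],[0,0,0]],[[2,-15,-123],[0,0,-0.02]],[[20,-50,-123],[0,0,-0.058]],[[40,-88,-123],[0,0,-0.058]],[[53.4,-107.3,-123],[0,0,-0.058]],[[53.4,-107.3,-123],[0,0,-0.058]],[[53.4,-107.3,-123],[0,0,-0.058]]]'

```text
time: 8.6
tool_pos: [499.6, 154.0, 239.0]
tcp_rot: [-179.9, 0.0, 104.0]
ft_force: [0.5, -0.2, -1.6]
finger_gap: 35.7
grip_force: 40.8
```

```bash
python3 go.py 500.7,154,57,103.9; python3 -c "
from ht import *
tops(104,lo=6,hi=6)"
```

```text
500.7,154,57,103.9 -> [-0.2, 1.3, 182.0] [-0.001, 0.0, 0.001] rows 3.6
104 px [242, 0, 51, 57] c [475.3 266.3] [37.1 38.1] 13.8 z 102.8
104 px [372, 7, 19, 48] c [556.3 283.2] [ 8.1 34.4] 35.2 z 104.3
104 px [452, 48, 12, 28] c [621.9 279.1] [ 6.4 19.3] 13.4 z 99.9
104 px [244, 68, 48, 68] c [488.4 214.4] [37.  51.2] 12.2 z 101.0
104 px [361, 148, 37, 37] c [587.3 189.7] [40.6 12.2] 63.4 z 104.1
104 px [341, 242, 89, 47] c [628.9 100.3] [78.4 46.8] 12.8 z 104.5
```

Request:
jog_arm --rows '[[[-0.5,1,40],[0,0,0]],[[-0.5,1,85],[0,0,0]],[[-0.5,1,125],[0,0,0]],[[-0.5,1,155],[0,0,0]],[[-0.5,1,170],[0,0,0]],[[-0.5,1,176],[0,0,0]],[[-0.5,1,179],[0,0,0]],[[-0.5,1,181],[0,0,0]],[[-0.5,1,183],[0,0,0]],[[-0.5,1,183],[0,0,0]]]'

```text
time: 9.65
tool_pos: [501.8, 153.7, 57.0]
tcp_rot: [180.0, 0.0, 103.9]
ft_force: [-0.7, -1.0, 4.2]
finger_gap: 35.7
grip_force: 41.4
```

Request:
jog_arm --rows '[[[0,0,0],[0,0,0]],[[0,0,0],[0,0,0]],[[0,0,0],[0,0,0]],[[0,0,0],[0,0,0]],[[0,0,-25],[0,0,0]],[[0,0,-70],[0,0,0]],[[0,0,-115],[0,0,0]],[[0,0,-160],[0,0,0]],[[0,0,-173],[0,0,0]]]' --grip 54

```text
time: 10.55
tool_pos: [503.1, 154.1, 234.1]
tcp_rot: [179.7, 0.0, 103.9]
ft_force: [0.8, -0.2, 0.7]
finger_gap: 54.4
grip_force: 0.0
```

```bash
python3 -c "
from ht import *
tops(104,lo=6,hi=6)"; python3 go.py 453,-136,200,103.9  453,-136,52,103.9
```

```text
104 px [236, 0, 52, 56] c [475.5 265.5] [36.9 37. ] 12.8 z 102.6
104 px [368, 4, 22, 51] c [557.2 282.8] [ 9.1 36.5] 37.2 z 103.8
104 px [449, 46, 12, 28] c [622.  279.6] [ 6.8 19.1] 12.9 z 99.9
104 px [238, 67, 49, 69] c [488.6 214.5] [37.  51.3] 12.7 z 101.0
104 px [236, 148, 45, 59] c [500.5 154. ] [37.1 50.9] 14.1 z 101.0
104 px [358, 148, 37, 40] c [587.4 188.7] [42.  13.8] 66.7 z 104.2
104 px [366, 244, 61, 46] c [641.3 103.4] [53.2 44.7] 13.7 z 104.3
453,-136,200,103.9 -> [-269.5, -118.8, 33.3] [0.006, 0.0, 0.001] rows 5.9
453,-136,52,103.9 -> [-269.5, -119.7, 181.3] [0.006, 0.0, 0.001] rows 6.9
```

Tin placed at (500.5,154), yaw 14.1°. Next is the counter jar.

Request:
jog_arm --rows '[[[-45,-20,0],[0.002,0,0]],[[-90,-40,5],[0.002,0,0]],[[-135,-60,12],[0.002,0,0]],[[-180,-80,20],[0.002,0,0]],[[-225,-99,28],[0.002,0,0]],[[-255,-113,33],[0.002,0,0]],[[-269.5,-119,33],[0.002,0,0]],[[-269.5,-119,33],[0.002,0,0]],[[-269.5,-119,33],[0.002,0,0]]]' --grip 68

```text
time: 11.5
tool_pos: [449.2, -136.4, 193.7]
tcp_rot: [-179.6, -0.1, 103.9]
ft_force: [-0.2, -0.2, 1.0]
finger_gap: 68.3
grip_force: 0.0
```

```bash
python3 -c "
from ht import *
tops(100,lo=6,hi=6)"; python3 go.py 453,-136,52,103.9
```

```text
100 px [237, 165, 63, 61] c [ 453.  -136.7] [44.8 45.1] 46.2 z 100.2
453,-136,52,103.9 -> [-1.1, 4.2, 142.0] [-0.006, -0.001, 0.0] rows 2.8
```

Request:
jog_arm --rows '[[[-1,3,30],[-0.003,0,0]],[[-1,3,70],[-0.003,0,0]],[[-1,3,105],[-0.003,0,0]],[[-1,3,130],[-0.003,0,0]],[[-1,3,139],[-0.003,0,0]],[[-1,3,141],[-0.003,0,0]],[[-1,3,141],[-0.003,0,0]]]'

```text
time: 12.25
tool_pos: [453.1, -136.8, 55.0]
tcp_rot: [-179.9, 0.0, 104.0]
ft_force: [-0.2, -0.4, 0.9]
finger_gap: 68.0
grip_force: 0.0
```

Request:
jog_arm --rows '[[[0,0,0],[0,0,0]],[[0,0,0],[0,0,0]],[[0,0,0],[0,0,0]],[[0,0,0],[0,0,0]],[[0,0,0],[0,0,0]],[[0,0,0],[0,0,0]],[[0,0,0],[0,0,0]]]' --grip 35

```text
time: 12.95
tool_pos: [453.8, -137.6, 55.9]
tcp_rot: [179.9, 0.1, 103.9]
ft_force: [1.0, -0.2, 7.1]
finger_gap: 45.1
grip_force: 40.9
```

```bash
python3 go.py 453,-136,260,103.9 615.5,121,260,103.9
```

```text
453,-136,260,103.9 -> [1.4, -0.2, -204.1] [0.001, 0.002, 0.0] rows 4.1
615.5,121,260,103.9 -> [211.8, 219.3, -204.3] [0.001, 0.002, 0.0] rows 7.3
```

Request:
jog_arm --rows '[[[0,0,-15],[0,0,0]],[[0,0,-55],[0,0,0]],[[0,0,-100],[0,0,0]],[[20,20,-140],[0,0,0]],[[45,46,-175],[0,0,0]],[[78,80,-196],[0,0,0]],[[110,113,-204],[0,0,0]],[[144,149,-204],[0,0,0]],[[178,184,-204],[0,0,0]],[[200,207,-204],[0,0,0]]]'

```text
time: 13.95
tool_pos: [606.4, 109.9, 257.7]
tcp_rot: [-179.9, -0.0, 104.0]
ft_force: [-0.4, -0.1, -2.0]
finger_gap: 45.2
grip_force: 41.5
```

Request:
jog_arm --rows '[[[10,10,0],[0,0,0]],[[11.8,12.3,0],[0,0,0]],[[11.8,12.3,0],[0,0,0]],[[11.8,12.3,0],[0,0,0]]]'

```text
time: 14.35
tool_pos: [614.2, 119.9, 257.8]
tcp_rot: [-179.9, 0.0, 103.8]
ft_force: [0.2, -1.2, -1.5]
finger_gap: 45.2
grip_force: 41.5
```

```bash
python3 go.py 615.5,121,136,103.9
```

```text
615.5,121,136,103.9 -> [0.8, 1.8, 121.8] [-0.002, 0.0, -0.001] rows 2.4
```

Request:
jog_arm --rows '[[[0.8,1.3,40],[0,0,0]],[[0.8,1.3,80],[0,0,0]],[[0.8,1.3,105],[0,0,0]],[[0.8,1.3,114],[0,0,0]],[[0.8,1.3,118],[0,0,0]],[[0.8,1.3,120],[0,0,0]],[[0.8,1.3,122],[0,0,0]],[[0.8,1.3,123],[0,0,0]],[[0.8,1.3,123],[0,0,0]]]'

```text
time: 15.25
tool_pos: [616.3, 122.5, 136.0]
tcp_rot: [180.0, 0.0, 103.9]
ft_force: [0.4, 0.9, 1.2]
finger_gap: 45.5
grip_force: 41.8
```

Request:
jog_arm --rows '[[[0,0,1],[0,0,0]],[[0,0,1.5],[0,0,0]]]'

```text
time: 15.45
tool_pos: [616.5, 122.5, 135.8]
tcp_rot: [179.9, 0.0, 103.9]
ft_force: [-3.7, 0.1, 14.3]
finger_gap: 45.4
grip_force: 42.1
```

Request:
jog_arm --rows '[[[0,0,1.5],[0,0,0]],[[0,0,1.5],[0,0,0]],[[0,0,1.5],[0,0,0]],[[0,0,0],[0,0,0]],[[0,0,-25],[0,0,0]],[[0,0,-70],[0,0,0]],[[0,0,-115],[0,0,0]],[[0,0,-130],[0,0,0]]]' --grip 66

```text
time: 16.25
tool_pos: [617.8, 122.7, 269.7]
tcp_rot: [179.6, 0.1, 103.9]
ft_force: [0.3, 0.4, 0.0]
finger_gap: 65.9
grip_force: 0.0
```

```bash
python3 -c "
from ht import *
tops(180)"; python3 go.py 624.5,-331,230,160.2
```

```text
180 px [219, 0, 75, 54] c [588.  228.8] [45.2 29.3] 13.8 z 180.1
180 px [227, 73, 69, 71] c [602.9 181.6] [45.  45.2] 16.5 z 180.1
180 px [227, 161, 64, 64] c [615.7 123.4] [45.3 45.1] 57.6 z 180.1
624.5,-331,230,160.2 -> [-441.8, -103.4, 40.3] [0.006, 0.005, -0.982] rows 9.1
```

Request:
jog_arm --rows '[[[-30,-7,0],[0,0,-0.03]],[[-75,-17,5],[0,0,-0.15]],[[-122,-28,10],[0,0,-0.29]],[[-170,-40,15],[0,0,-0.43]],[[-218,-51,20],[0,0,-0.57]],[[-266,-62,25],[0,0,-0.71]],[[-314,-73,30],[0,0,-0.85]],[[-362,-85,35],[0,0,-0.982]],[[-408,-95,40],[0,0,-0.982]],[[-441.8,-103.4,40],[0.003,0.002,-0.982]]]' --grip 60

```text
time: 17.3
tool_pos: [620.0, -334.0, 220.5]
tcp_rot: [-179.9, -0.5, 160.1]
ft_force: [0.6, 0.3, 0.0]
finger_gap: 59.8
grip_force: 0.0
```

Request:
jog_arm --rows '[[[0,0,20],[0,0,0]],[[0,0,30],[0,0,0]],[[0,0,30],[0,0,0]],[[0,0,30],[0,0,0]]]'

```text
time: 17.7
tool_pos: [621.3, -330.1, 192.7]
tcp_rot: [-179.9, -0.4, 160.3]
ft_force: [-0.1, -0.1, -0.1]
finger_gap: 59.7
grip_force: 0.0
```

```bash
python3 -c "
from ht import *
tops(82,lo=6,hi=6)"; python3 go.py 624.5,-331,40,160.2
```

```text
82 px [472, 0, 17, 19] c [ 552.5 -150.2] [10.  11.2] 68.4 z 79.7
82 px [417, 28, 37, 97] c [ 584.9 -189.8] [19.3 64.9] 71.2 z 82.2
82 px [476, 97, 36, 30] c [ 624.4 -152.5] [ 5.1 32.3] 18.6 z 81.8
82 px [239, 161, 49, 63] c [ 625.1 -331.3] [36.8 51.2] 69.1 z 81.0
624.5,-331,40,160.2 -> [-3.5, 0.7, 153.7] [-0.003, -0.004, 0.001] rows 3.1
```

Request:
jog_arm --rows '[[[-4.2,0.5,30],[-0.002,-0.005,0.02]],[[-4.2,0.5,75],[-0.002,-0.005,0.02]],[[-4.2,0.5,115],[-0.002,-0.005,0.02]],[[-4.2,0.5,140],[-0.002,-0.005,0.02]],[[-4.2,0.5,150],[-0.002,-0.005,0.02]],[[-4.2,0.5,153],[-0.002,-0.005,0.02]],[[-4.2,0.5,153],[-0.002,-0.005,0.02]]]'

```text
time: 18.45
tool_pos: [625.9, -332.7, 42.2]
tcp_rot: [-179.9, 0.2, 159.1]
ft_force: [0.0, -0.2, -0.3]
finger_gap: 59.8
grip_force: 0.0
```

Request:
jog_arm --rows '[[[0,0,0],[0,0,0]],[[0,0,0],[0,0,0]],[[0,0,0],[0,0,0]],[[0,0,0],[0,0,0]],[[0,0,0],[0,0,0]],[[0,0,0],[0,0,0]],[[0,0,0],[0,0,0]]]' --grip 25

```text
time: 19.15
tool_pos: [626.2, -333.2, 42.9]
tcp_rot: [-179.9, 0.2, 159.0]
ft_force: [0.3, -0.3, 6.1]
finger_gap: 35.8
grip_force: 45.3
```

```bash
python3 go.py 625,-331,250,159.1 515.5,94,250,103.9
```

```text
625,-331,250,159.1 -> [1.0, 1.3, -207.1] [-0.001, 0.004, -0.001] rows 4.1
515.5,94,250,103.9 -> [255.3, 359.1, -208.6] [0.001, 0.004, 0.962] rows 9.7
```

Request:
jog_arm --rows '[[[0,0,-15],[0,0,0]],[[0,0,-55],[0,0,0]],[[0,0,-100],[0,0,0]],[[12,18,-140],[0,0,0.08]],[[30,44,-175],[0,0,0.2]],[[54,76,-200],[0,0,0.34]],[[82,115,-208.6],[0,0,0.48]],[[110,155,-208.6],[0,0,0.62]],[[138,195,-208.6],[0,0,0.76]],[[166,234,-208.6],[0,0,0.9]]]'

```text
time: 20.15
tool_pos: [552.5, -52.7, 249.9]
tcp_rot: [179.9, 0.1, 107.1]
ft_force: [0.5, 1.1, -1.1]
finger_gap: 35.5
grip_force: 44.4
```

```bash
python3 go.py 515.9,92.5,250,103.9
```

```text
515.9,92.5,250,103.9 -> [149.5, 7.8, -0.2] [0.001, 0.001, 0.056] rows 3.0
```

Request:
jog_arm --rows '[[[40,2,0],[0,0,0.03]],[[80,4,0],[0,0,0.056]],[[115,6,0],[0,0,0.056]],[[140,7,0],[0,0,0.056]],[[149.5,7.8,0],[0,0,0.056]],[[149.5,7.8,0],[0,0,0.056]],[[149.5,7.8,0],[0,0,0.056]],[[149.5,7.8,0],[0,0,0.056]]]'

```text
time: 20.95
tool_pos: [516.2, 89.4, 248.7]
tcp_rot: [-180.0, 0.1, 104.2]
ft_force: [0.1, 0.9, -1.2]
finger_gap: 35.9
grip_force: 44.4
```

```bash
python3 go.py 515.9,92.5,63,103.9
```

```text
515.9,92.5,63,103.9 -> [3.3, 0.5, 185.7] [-0.0, 0.001, 0.005] rows 3.7
```

Request:
jog_arm --rows '[[[2.5,0.3,40],[0,0,0.005]],[[2.5,0.3,85],[0,0,0.005]],[[2.5,0.3,125],[0,0,0.005]],[[2.5,0.3,157],[0,0,0.005]],[[2.5,0.3,172],[0,0,0.005]],[[2.5,0.3,179],[0,0,0.005]],[[2.5,0.3,182],[0,0,0.005]],[[2.5,0.3,184],[0,0,0.005]],[[2.5,0.3,185.5],[0,0,0.005]],[[2.5,0.3,186],[0,0,0.005]]]'

```text
time: 21.95
tool_pos: [516.5, 93.0, 63.7]
tcp_rot: [179.9, 0.1, 104.0]
ft_force: [0.3, -0.2, -1.3]
finger_gap: 35.8
grip_force: 44.4
```

Request:
jog_arm --rows '[[[0,0,1],[0,0,0]],[[0,0,1.8],[0,0,0]],[[0,0,1.8],[0,0,0]]]'

```text
time: 22.25
tool_pos: [516.4, 93.1, 62.8]
tcp_rot: [179.9, 0.1, 104.0]
ft_force: [-5.2, 0.2, 12.0]
finger_gap: 35.6
grip_force: 46.0
```

Request:
jog_arm --rows '[[[0,0,0],[0,0,0]],[[0,0,0],[0,0,0]],[[0,0,0],[0,0,0]],[[0,0,0],[0,0,0]],[[0,0,-25],[0,0,0]],[[0,0,-70],[0,0,0]],[[0,0,-115],[0,0,0]],[[0,0,-160],[0,0,0]],[[0,0,-200],[0,0,0]]]' --grip 54

```text
time: 23.15
tool_pos: [515.6, 93.1, 263.2]
tcp_rot: [179.9, 0.1, 104.0]
ft_force: [0.5, 0.7, -0.6]
finger_gap: 54.0
grip_force: 0.0
```

Request:
jog_arm --rows '[[[-40,0,-10],[0,0,0]],[[-85,0,-20],[0,0,0]],[[-130,0,-20],[0,0,0]],[[-170,0,-20],[0,0,0]],[[-200,0,-20],[0,0,0]],[[-200,0,-20],[0,0,0]]]'

```text
time: 23.75
tool_pos: [564.0, -104.7, 280.2]
tcp_rot: [-179.9, 0.1, 103.7]
ft_force: [0.3, 0.5, -0.5]
finger_gap: 54.0
grip_force: 0.0
```

```bash
python3 - <<'E'
from h import *
im,W=cloud('top'); cv2.imwrite('pics/top1.png',cv2.resize(im[110:290,100:400],None,fx=2.5,fy=2.5))
a=np.radians(13.9); rx=np.array([np.cos(a),np.sin(a)]); ry=np.array([-rx[1],rx[0]])
for h in(180,104):
    m=(abs(W[...,2]-h)<7).astype(np.uint8); n,l,st,_=cv2.connectedComponentsWithStats(m)
    for i in range(1,n):
        if st[i,4]>150:
            q=W[l==i]; rc=cv2.minAreaRect(q[:,:2].astype(np.float32)); d=np.array(rc[0])-[535.1,193.9]
            print(h,'rack xy',np.round([d@rx,d@ry],1),np.round(rc[1],1),round(rc[2],1),'z',round(float(np.median(q[:,2])),1))
E
```

```text
180 rack xy [ 60.8 -88.9] [42.8 42.9] 88.8 z 180.9
180 rack xy [ 62.2 -28.7] [44.5 43.5] 62.4 z 181.0
180 rack xy [59.4 28.2] [43.8 42.8] 87.4 z 181.0
180 rack xy [60.1 87.2] [44.1 42.7] 88.9 z 180.7
104 rack xy [62.9  0.1] [ 89.9 274.9] 13.6 z 102.8
104 rack xy [-43.6 -92.7] [37.1 51.1] 12.5 z 102.6
104 rack xy [-43.7 -31. ] [37. 51.] 13.7 z 102.7
104 rack xy [-40.9  31. ] [36.4 51.6] 12.5 z 102.6
104 rack xy [-41.1  90.9] [37.  51.6] 12.5 z 102.4
```

View pics/top1.png

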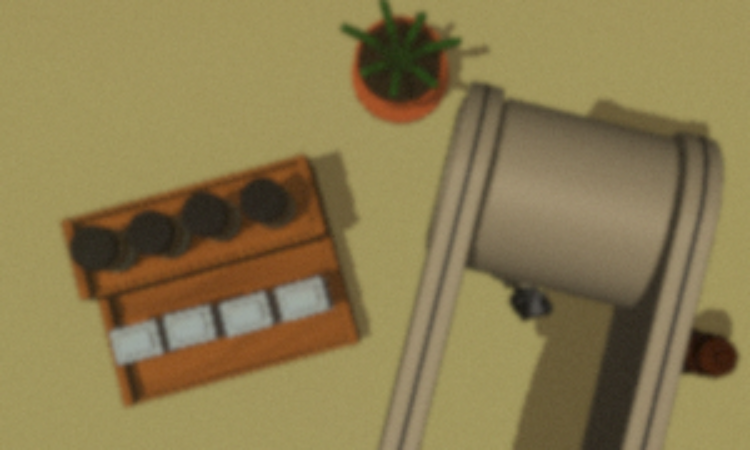

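The top view shows four jars in the back row, from (97,247) to (267,202), and four tins in the front row, from (135,342) to (303,297). All are within 4 mm of their step's middle line and square to the shelf.

```bash
python3 -c "
from bench import r
print(r.hand_in())"
```

```text
the job is handed in; nothing more can be done
None
```

The job is handed in: in the last camera check all four jars stood on the upper step and all four tins on the lower, each within about 4 mm of its step's middle line and the tins square within about 1.5°; the judge returned no verdict.

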